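# Count along the bedside day rack and push the pill tin into the third bay

### The job

Starting at the end of the white day rack that has the ball-topped post, run the tip of the closed gripper, like one finger, along the top of the rack's back rail, counting bays: touch the rail behind the first, then the second, then the third bay. Then slide the loose pill tin that lies in front of the rack across the table top and push it fully home into that third bay. Push the tin, do not lift or tip it, and leave the tin already in the rack and everything else on the table alone.

Things in the scene. Friction and masses are not known exactly. Their poses are not given: they have to be found in the camera images.
- rack: Fixed low white-painted wooden rack, 342 mm long (its y). Six bays, open to the front (its -x, the robot's side) and above, no floor. Origin: on the table top under the rack's middle divider; z up. Bay centres: y = +-28, +-84, +-140 mm. Bays 50 mm wide, between 6 mm dividers 24 mm high with rounded front ends at x = -26 mm; back wall at x = +10 mm. A tin fully home has its centre at x = -11 mm.
- rail: Back rail of the rack: fixed flat bar, 22 mm wide (rack x = 6 to 28 mm, middle at 17 mm), as long as the rack, smooth top 34 mm above the table. Origin and axes are those of the rack (on the table top).
- knob_post: White post of 26 mm diameter with a ball on top, 64 mm high overall, fixed at one end of the rack, in line with the rail: at rack x = 17 mm and y = +184 or -184 mm (either end, it varies). Counting starts at this end: the first, second and third bay centres lie 44, 100 and 156 mm from it along the rail. Origin: centre of its foot; ignore its axes.
- plain_post: Plain square white post, 24 x 24 mm, 34 mm high, fixed at the other end of the rack. Origin: centre of its foot.
- tin: The loose pill tin to push: round metal tin, 42 mm diameter, 24 mm high, about 70 g, standing flat on the table in front of the rack. Origin: centre of its underside; z up. When home it sticks out 6 mm in front of the dividers.
- spare_tin: An equal tin already standing home in the left end bay (rack y = 140 mm). Leave alone. Origin: centre of its underside.
- radio: White clock radio, 120 x 150 x 60 mm, loose, to the left of the rack. Leave alone. Origin: centre of its underside.
- mug: White mug, 76 mm diameter, 90 mm high, on a round cork coaster to the right. Leave alone. Origin: centre of its underside.
- case: Grey glasses case, 58 x 155 x 36 mm, loose, to the left, in front of the radio. Leave alone. Origin: centre of its underside.
There are look-alikes about, which are no part of the job. What is shaped like the knob_post but pink is not meant.

How it is judged:
On the way, in this order (a step that is already met when the one before it is completed fails the run):
1. the fingers touch the rail behind the first bay from the ball-topped post (contact force between the fingers and rail above 0.3 N and horizontal distance between the grasp point and knob_post between 0.024 and 0.064 m), for 0.05 s.
2. then behind the second bay (contact force between the fingers and rail above 0.3 N and horizontal distance between the grasp point and knob_post between 0.08 and 0.12 m), for 0.05 s.
3. then behind the third bay (contact force between the fingers and rail above 0.3 N and horizontal distance between the grasp point and knob_post between 0.136 and 0.176 m), for 0.05 s.
4. the tin is pushed home into the third bay (x of tin in the frame of rack between -0.015 and -0.005 m and horizontal distance between tin and knob_post between 0.146 and 0.171 m and angle between tin's own z axis and vertical below 0.15 rad and height (world z) of tin below 0.006 m), for 0.2 s.
At the end, for the whole second after the job is handed in: The tin stands flat and at rest on the table in the third bay from the ball-topped post, home against the back wall to within 4 mm (all of step 4 and linear speed of tin below 0.01 m/s); the robot touches nothing.
It fails at once if the tin is lifted (height (world z) of tin above 0.01 m).
It fails at once if the tin is tipped (angle between tin's own z axis and vertical above 0.5 rad).
It fails at once if the tin already in the rack is disturbed (distance of spare_tin from where it was at the start of the episode above 0.015 m).
It fails at once if the radio, the mug or the glasses case is disturbed (distance of any of radio, mug, case from where it was at the start of the episode above 0.015 m).
It also fails if it takes over 72 s, if anything falls off the work surface, if the arm or the gripper's body presses on something with over 40 N, if the wrist force passes 120 N, or if a joint passes its speed limit or range.

### The arm

A 6-joint arm with a two-finger parallel gripper is mounted at the origin on the work surface. World frame = base frame: x ahead of the robot, y to its left, z up, the work surface at z = 0. Lengths are in m, angles in rad, forces in N, time in s.
With the tool pointing down it reaches from about 0.375 to 0.9 m from the base axis. Payload 3.1 kg.
Tool frame: the origin (TCP) lies between the finger pads; the fingertips stand 11 mm ahead of it and the grasp point (between the pads) lies 8 mm behind it; z points along the fingers, y is the line along which they close (so a half turn about z gives the same grasp; the last joint's range is limited). The gripper opens to 87 mm and grips with 3 to 60 N. Pads are 19 mm wide; open, the fingers measure 117 mm over their backs; the gripper's body (75 mm by 190 mm) begins 51 mm behind the grasp point.
Start: joints at [1.133, 0.527, 1.433, -0, 1.181, -0.178], TCP at [0.16, 0.604, 0.234] pointing down, gripper open.
Joint ranges: [-3.08, 3.08], [-0.75, 2.2], [0.22, 2.44], [-1.43, 4.57], [0, 2.65], [-2.85, 2.85]. Speed limits (rad/s): [2.79, 2.79, 3.14, 3.14, 3.14, 3.14].

### API

Orientations are given as a unit quaternion [x, y, z, w].
In Python, from rig import get_obs, camera, hand_in gives the robot as it stands.
- The arm moves only by the shell command python3 -m pendant 'ROWS' [FORCE]. ROWS is JSON, a list that holds one entry, the list of rows, each a list of 7 numbers: the shift along the tool's x, y, z in m, then the turn, a rotation vector about the tool's x, y, z in degrees, then the opening, from 0 (shut) to 1 (fully open). In form: [[[x, y, z, ax, ay, az, fingers], ...]]. A call has exactly 5 rows; each row shifts and turns the commanded pose from where the row before left it, along the tool's axes as they then stand; what a row does not reach is not made up. A row lasts 1/8 s, in which the tool goes at most 62.5 mm and 10.7 degrees, less where a joint would pass 70% of its speed; a pose out of reach is approached as far as the arm can. A call with a gripper value outside its range is refused whole. The fingers move at their own pace and stop on an object; FORCE is the grip in N (left out, the last holds). Time passes only in rows, so rows that do not move let the fingers close, or fill a call up. It gives the time, the measured TCP pose, the force, the opening and the grip force at its end, in the units of the state.
- get_obs(): the state, without advancing time (a new reading comes with each control period).
- camera(name): name is "scene" or "side" or "wrist"; returns a dict with "img" (480x640x3 uint8, red, green, blue), "intrinsics" (3x3 intrinsics, pixels), "k1" (the pictures are not rectified: a ray, as slopes to the right and down, at radius r is drawn at 1 + k1 r^2 times it, then the intrinsics apply), "R" (3x3) and "t" (3): a world point X has camera coordinates R X + t; the wrist camera has in their place "T_tool_cam" (4x4, takes a point from camera to tool coordinates, whose origin is the TCP and whose axes are the flange's). Camera axes: x right, y down, z forward; pixel columns grow to the right and rows downward; lengths in m; the calibration is good to about 2 mm. A picture is of the moment at which its call begins: read the wrist's pose just before it. There is no depth.
- hand_in(): hands the job in; it is judged then, once.
The state is a dict: "time": time; "q": joint angles; "joint_velocities": joint speeds; "joint_torque": joint torques, N m; "position": TCP position; "tool_rot": TCP orientation; "ft_force": force on the tool from outside, world axes, zero at the start; "moment": the same for the moment, N m; "grip_width": finger opening in m; "grip_force": force on a finger pad.
Only numpy, scipy, OpenCV 4.12 (cv2) and the standard library are available. Lean on these libraries where they do the work, as an engineer would, in place of code of your own. Each camera call takes 0.05 s, during which the arm holds its last target. There are 200 camera calls.

## Working session

There is one attempt and no reset: what is moved stays moved. The work goes in short steps, Python scripts to look and compute and a shell command to move; the robot and the scene stay as the last step left them, time stands still between calls to the robot, and variables do not carry over. Pictures are saved under pics/ and viewed, at most 12 in all, crops included, and the job is handed in when it is done.

```bash
mkdir -p pics; python3 - <<'E'
from rig import get_obs, camera
import cv2,pickle
o=get_obs();print(o['time'],o['position'],o['tool_rot'],o['grip_width'],o['ft_force'])
for n in('scene','side'):
    c=camera(n);pickle.dump(c,open(n+'.pkl','wb'));cv2.imwrite(f'pics/{n}0.png',c['img'][:,:,::-1]);print(c['R'],c['t'],c['intrinsics'],c['k1'])
E
```

```text
0.0 [0.15963307 0.60354358 0.23256002] [ 1.29032074e-01  9.91639838e-01 -1.02649430e-03 -3.19745266e-04] 0.08717814856058442 [ 0.29927762 -0.25710561  0.37685313]
[[-0.89349062  0.44892055  0.0120349 ]
 [ 0.27327139  0.56477002 -0.77868965]
 [-0.35636674 -0.69246311 -0.62729386]] [ 0.52632608 -0.13944121  1.46129828] [[543.75284201   0.         316.4350331 ]
 [  0.         543.75284201 235.63446336]
 [  0.           0.           1.        ]] -0.07826331288093012
[[ 0.8495719  -0.52714766  0.01851831]
 [-0.38659705 -0.64617117 -0.65803156]
 [ 0.3588458   0.551886   -0.7527626 ]] [-0.49961851  0.25783744  0.86439797] [[494.40998907   0.         314.04505963]
 [  0.         494.40998907 239.78176299]
 [  0.           0.           1.        ]] 0.020122376356354277
```

View pics/scene0.png

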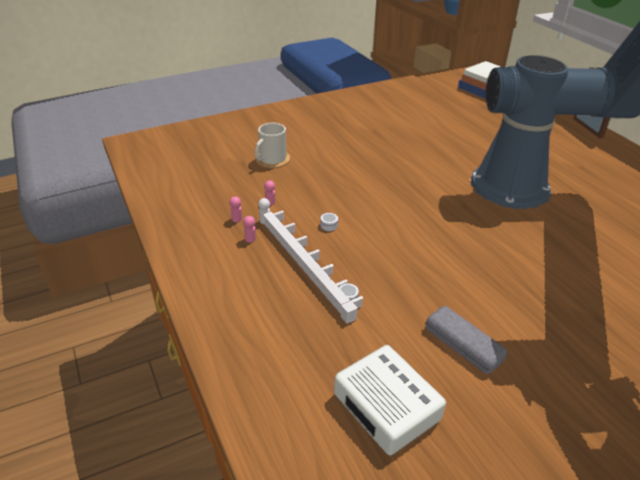

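View pics/side0.png

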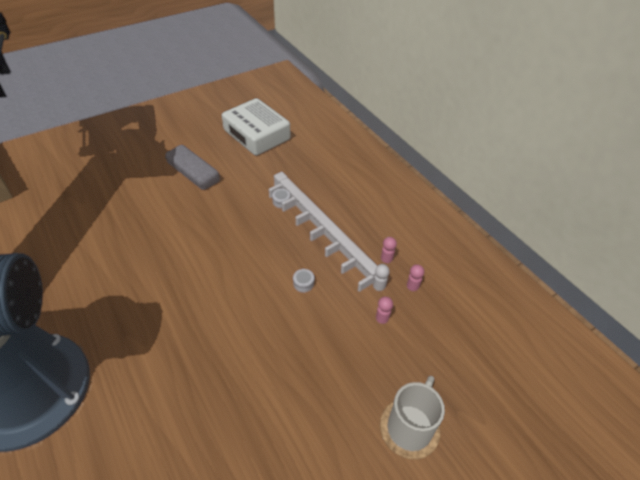

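Scene view: the rack runs from the white ball post at (264,210) to the plain post at (350,312), with the loose tin at (329,222). Side view: ball post (381,275), plain end (280,180), tin (303,280). Pink look-alikes stand near the knob. I'll enlarge both.

```bash
python3 - <<'E'
import cv2
a=cv2.imread('pics/scene0.png')[180:330,225:375];b=cv2.imread('pics/side0.png')[165:325,260:430]
cv2.imwrite('pics/sc.png',cv2.resize(a,(600,600),interpolation=cv2.INTER_CUBIC))
cv2.imwrite('pics/sd.png',cv2.resize(b,(637,600),interpolation=cv2.INTER_CUBIC))
E
```

```text
(no output)
```

View pics/sc.png

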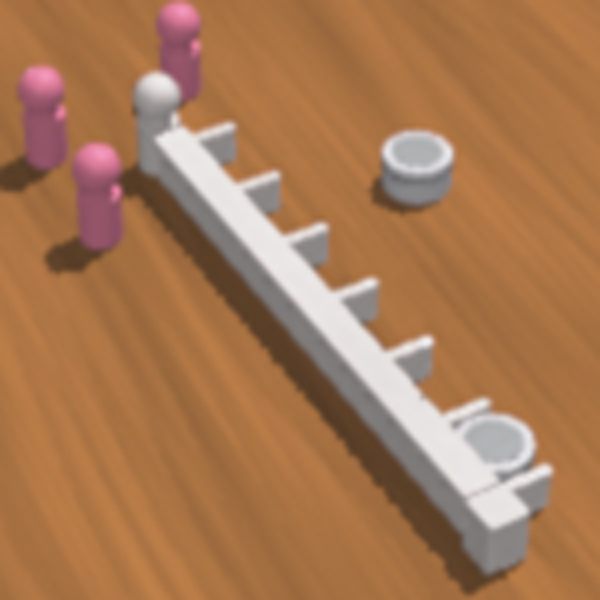

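View pics/sd.png

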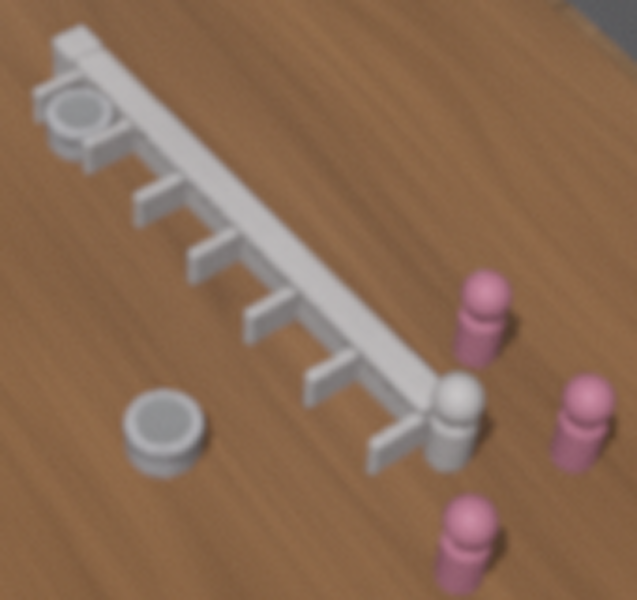

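```bash
cat > fit.py <<'E'
import numpy as np,pickle
from scipy.optimize import least_squares
C={n:pickle.load(open(n+'.pkl','rb')) for n in('scene','side')}
def proj(c,X):
    p=np.asarray(X)@c['R'].T+c['t'];s=p[:,:2]/p[:,2:];s=s*(1+c['k1']*(s**2).sum(1,keepdims=True))
    return s*c['intrinsics'][0,0]+c['intrinsics'][:2,2]
div=[(-26,y,24) for y in(-168,-112,-56,0,56,112,168)]
P=np.array(div+[(29,171,34),(5,171,34),(5,195,34),(29,195,34),(-11,140,24),(17,-184,51)])/1e3
U={'scene':np.array([(234,127),(279,177),(326,229),(377,283),(431,341),(487,405),(549,470),(466,497),(508,480),(527,518),(484,540),(495,444),(157,95)])/4+[225,180],
'side':np.array([(371,446),(307,379),(247,316),(190,257),(136,199),(85,147),(37,92),(100,45),(77,60),(55,42),(82,26),(80,114),(459,398)])/3.75+[260,165]}
T={'scene':np.array([417,152])/4+[225,180],'side':np.array([164,424])/3.75+[260,165]}
def W(v,P):
    c,s=np.cos(v[2]),np.sin(v[2]);return np.c_[v[0]+c*P[:,0]-s*P[:,1],v[1]+s*P[:,0]+c*P[:,1],P[:,2]]
def run(names):
    f=lambda v:np.concatenate([np.r_[(proj(C[n],W(v,P))-U[n]).ravel(),(proj(C[n],[[v[3],v[4],.024]])-T[n]).ravel()] for n in names])
    r=least_squares(f,[.6,.1,0,.5,.1],loss='soft_l1');return r.x,f(r.x)
if __name__=='__main__':
    for n in(['scene'],['side'],['scene','side']):
        v,e=run(n);print(n,v.round(4),np.degrees(v[2]).round(2),'rms',np.sqrt((e**2).mean()).round(2),abs(e).max().round(2))
    d=v[3:]-v[:2];c,s=np.cos(v[2]),np.sin(v[2]);print('tin in rack',c*d[0]+s*d[1],-s*d[0]+c*d[1])
    Q=W(v,np.array([(17,y,34) for y in(-184,-140,-84,-28)]+[(-11,-28,0)])/1e3);print(Q.round(4))
E
python3 fit.py
```

```text
['scene'] [ 0.6312  0.0475  0.0701  0.5299 -0.0506] 4.02 rms 0.69 1.86
['side'] [ 0.6276  0.0385  0.07    0.5257 -0.06  ] 4.01 rms 0.49 1.25
['scene', 'side'] [ 0.6292  0.0424  0.0697  0.5263 -0.0583] 4.0 rms 1.32 3.94
tin in rack -0.10967047045396681 -0.09337327848379796
[[ 0.659  -0.1399  0.034 ]
 [ 0.6559 -0.096   0.034 ]
 [ 0.652  -0.0402  0.034 ]
 [ 0.6481  0.0157  0.034 ]
 [ 0.6202  0.0137  0.    ]]
```

```bash
python3 -m pendant '[[[-0.037,-0.034,0,0,0,0,0],[-0.037,-0.034,0,0,0,0,0],[-0.037,-0.034,0,0,0,0,0],[-0.037,-0.034,0,0,0,0,0],[-0.037,-0.034,0,0,0,0,0]]]'
python3 -m pendant '[[[-0.037,-0.034,0,0,0,0,0],[-0.037,-0.034,0,0,0,0,0],[-0.037,-0.034,0,0,0,0,0],[-0.037,-0.034,0,0,0,0,0],[-0.037,-0.034,0,0,0,0,0]]]'
python3 -m pendant '[[[-0.037,-0.034,0,0,0,0,0],[-0.037,-0.034,0,0,0,0,0],[-0.037,-0.034,0,0,0,0,0],[-0.037,-0.034,0,0,0,0,0],[-0.037,-0.034,0,0,0,0,0]]]'
python3 -m pendant '[[[0,0,0,0,0,-9.4,0],[0,0,0,0,0,-9.4,0],[0,0,0,0,0,0,0],[0,0,0,0,0,0,0],[0,0,0,0,0,0,0]]]'
python3 - <<'E'
from rig import get_obs, camera
import cv2,pickle
o=get_obs();c=camera('wrist');c['o']=o;pickle.dump(c,open('wrist.pkl','wb'));cv2.imwrite('pics/w0.png',c['img'][:,:,::-1]);print(o['q'],c['T_tool_cam'],c['intrinsics'],c['k1'],o['ft_force'])
E
```

```text
time: 0.72
position: [0.2958, 0.391, 0.2333]
tool_rot: [0.129, 0.992, -0.0, -0.0]
ft_force: [-0.2, 0.5, -0.1]
grip_width: 0.0448
grip_force: 0.0
time: 1.35
position: [0.4311, 0.1793, 0.2334]
tool_rot: [0.129, 0.992, 0.0, -0.0]
ft_force: [0.3, 0.6, 0.3]
grip_width: 0.0015
grip_force: 0.0
time: 1.98
position: [0.5664, -0.0323, 0.2332]
tool_rot: [0.129, 0.992, 0.0, -0.0]
ft_force: [0.7, 0.2, 0.1]
grip_width: 0.0003
grip_force: 0.0
time: 2.6
position: [0.5658, -0.0306, 0.2335]
tool_rot: [-0.034, 0.999, 0.0, -0.0]
ft_force: [0.2, -0.2, 0.4]
grip_width: 0.0006
grip_force: 0.0
[-2.51284354e-01  4.48933131e-01  1.58124696e+00  1.83677961e-05
  1.11153787e+00 -1.89047714e+00] [[ 3.49800535e-04 -9.67132827e-01 -2.54271454e-01  6.97065920e-02]
 [ 9.99999931e-01  3.06013111e-04  2.11762609e-04 -6.81342786e-05]
 [-1.26992172e-04 -2.54271510e-01  9.67132867e-01 -1.51178247e-01]
 [ 0.00000000e+00  0.00000000e+00  0.00000000e+00  1.00000000e+00]] [[429.24649355   0.         309.5833974 ]
 [  0.         429.24649355 244.44446362]
 [  0.           0.           1.        ]] -0.07454966654686437 [ 0.23939548 -0.19625859  0.42932108]
```

View pics/w0.png

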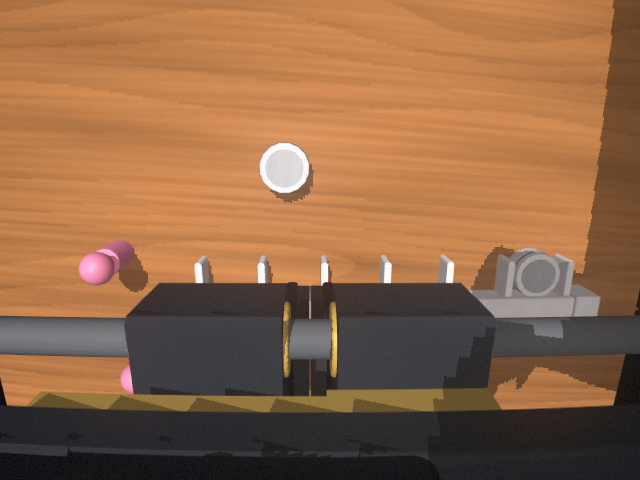

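Wrist view: tin top is at (285,167), the seven divider front ends are at columns 203 to 567 near row 260, and the spare tin is at (537,274). The gripper hides the rail. I'll enlarge the divider tips.

```bash
python3 - <<'E'
import cv2
b=cv2.imread('pics/w0.png')
a=cv2.resize(b[240:300,190:390],(800,240),interpolation=cv2.INTER_CUBIC);d=cv2.resize(b[240:325,410:610],(800,340),interpolation=cv2.INTER_CUBIC)
cv2.imwrite('pics/w0c.png',cv2.vconcat([a,d]))
E
```

```text
(no output)
```

View pics/w0c.png

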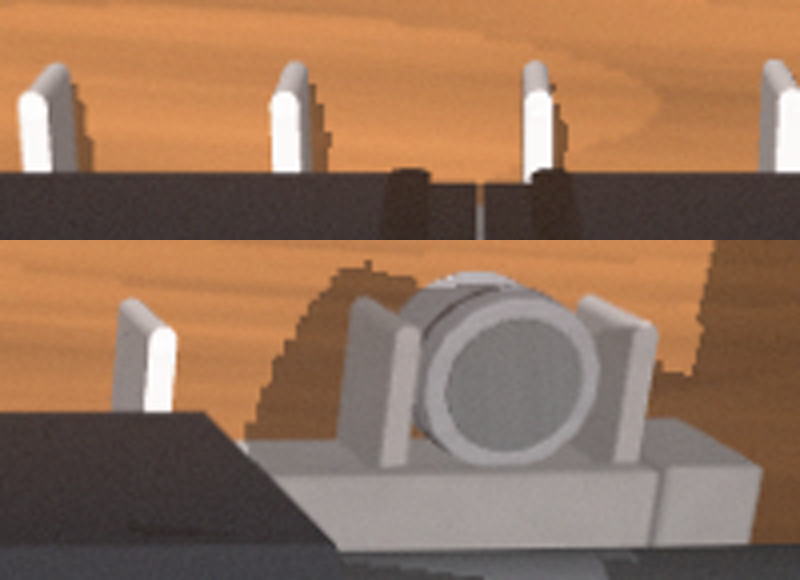

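Divider top tips in full-image pixels run from (198.5,263) to (570.7,261.5). The spare tin top is at (538,275.5).

```bash
cat > fit2.py <<'E'
import numpy as np,pickle,fit
from scipy.spatial.transform import Rotation as Ro
w=pickle.load(open('wrist.pkl','rb'));o=w['o'];A=np.eye(4);A[:3,:3]=Ro.from_quat(o['tool_rot']).as_matrix();A[:3,3]=o['position']
M=np.linalg.inv(A@w['T_tool_cam']);w['R']=M[:3,:3];w['t']=M[:3,3]
Pw=np.array(fit.div+[(-11,140,24),(5,171,34),(5,195,34)])/1e3
Uw=np.array([(198.5,263.2),(261.5,263),(324.5,262.5),(387,262.5),(450.7,262.5),(510.7,262.5),(570.7,261.5),(538,275.5),(575.5,297.5),(600,297)])
f=lambda v:np.r_[(fit.proj(w,fit.W(v,Pw))-Uw).ravel(),(fit.proj(w,[[v[3],v[4],.024]])-[285,167.5]).ravel()]
r=fit.least_squares(f,[.6,.05,.07,.53,-.05],loss='soft_l1');v=r.x;e=f(v)
print(v.round(4),np.degrees(v[2]),np.sqrt((e**2).mean()),e.round(1))
d=v[3:]-v[:2];c,s=np.cos(v[2]),np.sin(v[2]);print('tin in rack',c*d[0]+s*d[1],-s*d[0]+c*d[1])
print(fit.W(v,np.array([(17,y,34) for y in(-184,-140,-84,-28)]+[(-11,-28,0)])/1e3).round(4))
E
python3 fit2.py
```

```text
[ 0.6285  0.0427  0.0723  0.5262 -0.0539] 4.143624523451209 0.7227629705231524 [-1.2 -0.  -1.1  0.  -0.4  0.3  0.6  0.  -0.3 -0.3  1.1 -0.7  0.5 -0.1
  1.5  1.9 -0.2 -0.  -0.1  0.   0.  -0. ]
tin in rack -0.10899629121176366 -0.08890989930891566
[[ 0.6588 -0.1396  0.034 ]
 [ 0.6556 -0.0957  0.034 ]
 [ 0.6515 -0.0399  0.034 ]
 [ 0.6475  0.016   0.034 ]
 [ 0.6196  0.014   0.    ]]
```

```bash
python3 -m pendant '[[[-0.028,-0.024,0.02,0,0,0,0],[-0.028,-0.024,0.03,0,0,0,0],[-0.029,-0.023,0.04,0,0,0,0],[0,0,0.05,0,0,0,0],[0,0,0.031,0,0,0,0]]]'
python3 -m pendant '[[[0,0,0.006,0,0,0,0],[0,0,0.003,0,0,0,0],[0,0,0.002,0,0,0,0],[0,0,0,0,0,0,0],[0,0,0,0,0,0,0]]]'
```

```text
time: 3.28
position: [0.6546, -0.0957, 0.0596]
tool_rot: [-0.034, 0.999, 0.001, -0.002]
ft_force: [0.2, 0.3, 0.1]
grip_width: 0.0004
grip_force: 0.0
time: 3.9
position: [0.6561, -0.0959, 0.0526]
tool_rot: [-0.035, 0.999, -0.0, 0.001]
ft_force: [0.7, -0.5, 0.8]
grip_width: 0.0004
grip_force: 0.0
```

```bash
python3 -m pendant '[[[0,0,0.002,0,0,0,0],[0,0,0.002,0,0,0,0],[0,0,0.001,0,0,0,0],[0,0,0.001,0,0,0,0],[0,0,0,0,0,0,0]]]'
python3 -m pendant '[[[0,0,0.001,0,0,0,0],[0,0,0.0,0,0,0,0],[0,0,0,0,0,0,0],[0,0,0,0,0,0,0],[0,0,0,0,0,0,0]]]'
```

```text
time: 4.53
position: [0.6556, -0.0958, 0.0455]
tool_rot: [-0.035, 0.999, -0.0, -0.0]
ft_force: [1.0, -0.1, -0.2]
grip_width: 0.0006
grip_force: 0.0
time: 5.15
position: [0.6557, -0.0958, 0.0455]
tool_rot: [-0.035, 0.999, -0.0, 0.0]
ft_force: [-1.8, -0.1, 4.8]
grip_width: 0.0005
grip_force: 2.5
```

```bash
python3 -m pendant '[[[0,0.010,0.0005,0,0,0,0],[0,0.012,0,0,0,0,0],[0,0.012,0,0,0,0,0],[0,0.012,0,0,0,0,0],[0,0.010,0,0,0,0,0]]]'
python3 -m pendant '[[[0,0,0,0,0,0,0],[0,0,0,0,0,0,0],[0,0.010,0,0,0,0,0],[0,0.012,0,0,0,0,0],[0,0.012,0,0,0,0,0]]]'
python3 -m pendant '[[[0,0.012,0,0,0,0,0],[0,0.010,0,0,0,0,0],[0,0,0,0,0,0,0],[0,0,0,0,0,0,0],[0,0,0,0,0,0,0]]]'
```

```text
time: 5.78
position: [0.6534, -0.0408, 0.0455]
tool_rot: [-0.035, 0.999, -0.001, 0.002]
ft_force: [0.5, -2.4, 6.4]
grip_width: 0.0006
grip_force: 2.8
time: 6.4
position: [0.651, -0.007, 0.0455]
tool_rot: [-0.035, 0.999, -0.001, 0.002]
ft_force: [-0.5, -3.4, 6.7]
grip_width: -0.0
grip_force: 2.9
time: 7.02
position: [0.6492, 0.0164, 0.0455]
tool_rot: [-0.035, 0.999, 0.0, 0.002]
ft_force: [0.3, 0.7, 6.6]
grip_width: 0.0005
grip_force: 3.2
```

```bash
python3 -m pendant '[[[0,0,-0.04,0,0,0,0],[0,0,-0.04,0,0,0,0],[0.038,-0.0255,0,0,0,0,0],[0.038,-0.0255,0,0,0,0,0],[0.038,-0.0255,0,0,0,0,0]]]'
python3 -m pendant '[[[0.037,-0.0255,0,0,0,0,0],[0,0,0,0,0,10.2,0.18],[0,0,0,0,0,10.2,0.18],[0,0,0,0,0,10.2,0.18],[0,0,0,0,0,10.2,0.18]]]'
python3 -m pendant '[[[0,0,0,0,0,10.2,0.18],[0,0,0,0,0,10.2,0.18],[0,0,0,0,0,10.2,0.18],[0,0,0,0,0,10.2,0.18],[0,0,0,0,0,10.2,0.18]]]'
python3 -m pendant '[[[0,0,0,0,0,10.2,0.18],[0,0,0,0,0,10.2,0.18],[0,0,0,0,0,10.2,0.18],[0,0,0,0,0,0,0.18],[0,0,0,0,0,0,0.18]]]'
python3 -c "
from rig import get_obs;from scipy.spatial.transform import Rotation as R
o=get_obs();print(R.from_quat(o['tool_rot']).as_matrix().round(3),o['q'])"
```

```text
time: 7.65
position: [0.5382, -0.0684, 0.1241]
tool_rot: [-0.035, 0.999, 0.0, 0.0]
ft_force: [-0.1, -1.3, -0.4]
grip_width: 0.0002
grip_force: 0.0
time: 8.28
position: [0.5041, -0.0959, 0.1239]
tool_rot: [0.319, 0.948, 0.0, -0.0]
ft_force: [-0.9, 0.1, 0.4]
grip_width: 0.0151
grip_force: 0.0
time: 8.9
position: [0.5041, -0.0958, 0.1239]
tool_rot: [0.696, 0.718, 0.0, -0.0]
ft_force: [-0.9, -0.1, -1.5]
grip_width: 0.0155
grip_force: 0.0
time: 9.52
position: [0.5042, -0.0961, 0.124]
tool_rot: [0.858, 0.513, -0.0, -0.0]
ft_force: [-0.4, 0.7, 0.1]
grip_width: 0.0155
grip_force: 0.0
[[ 0.474  0.881 -0.   ]
 [ 0.881 -0.474  0.   ]
 [ 0.    -0.    -1.   ]] [-4.06340294e-01  5.46671717e-01  1.81167297e+00  1.32612893e-04
  7.83591937e-01  8.71258587e-02]
```

```bash
python3 -m pendant '[[[0,0,0.04,0,0,0,0.18],[0,0,0.04,0,0,0,0.18],[0,0,0.02,0,0,0,0.18],[0,0,0.006,0,0,0,0.18],[0,0,0,0,0,0,0.18]]]'
python3 -m pendant '[[[0.006,0,0,0,0,0,0.18],[0.006,0,0,0,0,0,0.18],[0.006,0,0,0,0,0,0.18],[0.006,0,0,0,0,0,0.18],[0.006,0,0,0,0,0,0.18]]]'
python3 - <<'E'
from rig import get_obs, camera
import cv2
o=get_obs();print(o['position'])
a=camera('scene')['img'][150:300,225:375,::-1];b=camera('side')['img'][165:315,260:410,::-1]
cv2.imwrite('pics/p1.png',cv2.resize(cv2.hconcat([a,b]),(800,400),interpolation=cv2.INTER_CUBIC))
E
```

```text
time: 10.15
position: [0.5044, -0.0963, 0.0181]
tool_rot: [0.859, 0.512, -0.0, -0.0]
ft_force: [-0.6, 0.2, -0.2]
grip_width: 0.0157
grip_force: 0.0
time: 10.78
position: [0.5188, -0.0696, 0.0182]
tool_rot: [0.859, 0.512, 0.0, 0.0]
ft_force: [-1.2, -1.8, 1.4]
grip_width: 0.0158
grip_force: 0.4
[ 0.51883667 -0.06956908  0.01820134]
```

View pics/p1.png

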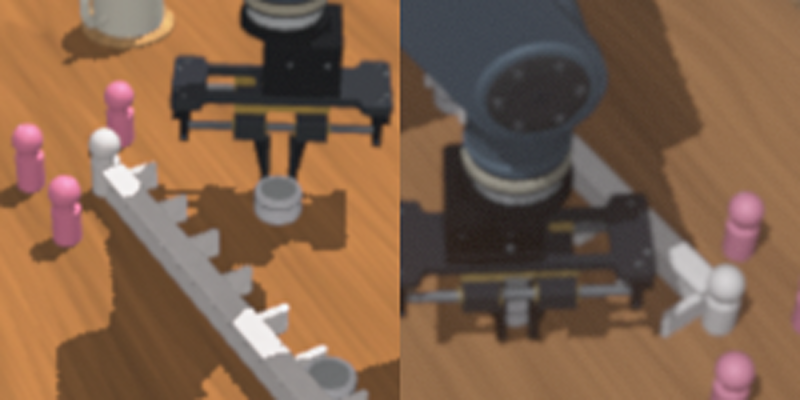

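Left half (scene): the two fingertips sit centred behind the tin at (278,198). Right half (side): the tin is hidden behind the gripper. Continue the push.

```bash
python3 -m pendant '[[[0.006,0,0,0,0,0,0.18],[0.006,0,0,0,0,0,0.18],[0.006,0,0,0,0,0,0.18],[0.006,0,0,0,0,0,0.18],[0.006,0,0,0,0,0,0.18]]]'
python3 -m pendant '[[[0.006,0,0,0,0,0,0.18],[0.006,0,0,0,0,0,0.18],[0.006,0,0,0,0,0,0.18],[0.006,0,0,0,0,0,0.18],[0.006,0,0,0,0,0,0.18]]]'
python3 -m pendant '[[[0,0,0,0,0,0,0.18],[-0.02,0,0,0,0,0,0.18],[-0.02,0,-0.02,0,0,0,0.18],[0,0,-0.04,0,0,0,0.18],[0,0,-0.04,0,0,10,0.18]]]'
python3 -m pendant '[[[0,0,0,0,0,10,0.18],[0,0,0,0,0,10,0.18],[0,0,0,0,0,10,0.18],[0,0,0,0,0,10,0.18],[0,0,0,0,0,7.6,0.18]]]'
python3 - <<'E'
from rig import get_obs, camera
import cv2,pickle
o=get_obs();print(o['position'],o['tool_rot'],o['q'])
for n in('scene','side'):pickle.dump(camera(n),open(n+'2.pkl','wb'))
E
python3 - <<'E'
import pickle,cv2
a=pickle.load(open('scene2.pkl','rb'))['img'][150:300,225:375,::-1];b=pickle.load(open('side2.pkl','rb'))['img'][165:315,260:410,::-1]
cv2.imwrite('pics/p2.png',cv2.resize(cv2.hconcat([a,b]),(800,400),interpolation=cv2.INTER_CUBIC))
E
```

```text
time: 11.5
position: [0.533, -0.0431, 0.018]
tool_rot: [0.859, 0.512, -0.0, -0.0]
ft_force: [0.4, -0.9, -0.4]
grip_width: 0.0154
grip_force: 0.2
time: 12.12
position: [0.5473, -0.0168, 0.0181]
tool_rot: [0.859, 0.512, -0.0, -0.0]
ft_force: [0.1, 0.5, 0.5]
grip_width: 0.0159
grip_force: 0.2
time: 12.75
position: [0.5267, -0.0539, 0.1186]
tool_rot: [0.902, 0.432, -0.001, -0.001]
ft_force: [-0.2, -0.3, -0.4]
grip_width: 0.0157
grip_force: 0.0
time: 13.38
position: [0.527, -0.0536, 0.1179]
tool_rot: [0.999, 0.032, -0.001, -0.0]
ft_force: [0.8, 0.8, 0.1]
grip_width: 0.0158
grip_force: 0.0
[ 0.52699106 -0.05359896  0.11791025] [ 9.99497073e-01  3.17070725e-02 -5.12100134e-04 -2.90905917e-05] [-3.12307156e-01  5.73032049e-01  1.77430188e+00 -4.07073044e-04
  7.95242579e-01  1.19534953e+00]
```

View pics/p2.png

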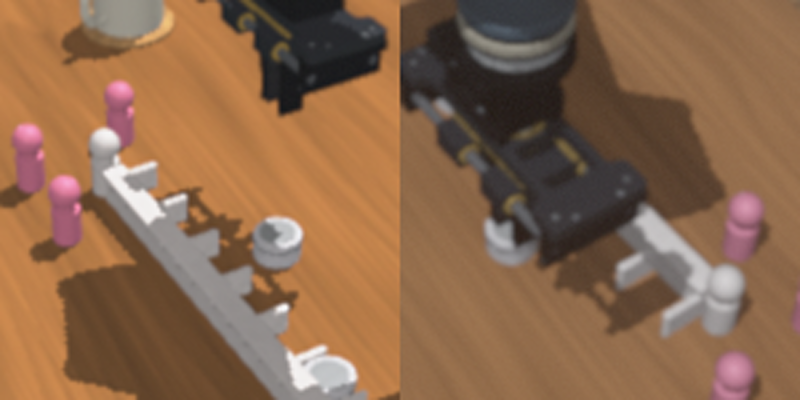

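Left half (scene): the tin stands flat with its top centre at (277,231) in the crop, i.e. (328.9,236.6) in the full image, in front of the third bay.

```bash
python3 - <<'E'
import fit,numpy as np
v,_=fit.run(['scene'])
r=fit.least_squares(lambda p:(fit.proj(fit.C['scene'],[[p[0],p[1],.024]])-[328.9,236.6]).ravel(),[.56,0]).x
d=r-v[:2];c,s=np.cos(v[2]),np.sin(v[2]);print(r,'rack',c*d[0]+s*d[1],-s*d[0]+c*d[1])
E
```

```text
[0.56331856 0.01131207] rack -0.07024781878778115 -0.03138235783383663
```

```bash
python3 -m pendant '[[[-0.004,-0.03,0,0,0,0,0.18],[-0.0033,-0.0302,0,0,0,-0.5,0.18],[0,0,0.04,0,0,0,0.18],[0,0,0.04,0,0,0,0.18],[0,0,0.02,0,0,0,0.18]]]'
python3 -m pendant '[[[0.006,0,0,0,0,0,0.18],[0.006,0,0,0,0,0,0.18],[0.006,0,0,0,0,0,0.18],[0.006,0,0,0,0,0,0.18],[0.006,0,0,0,0,0,0.18]]]'
python3 -m pendant '[[[0.006,0,0,0,0,0,0.18],[0.006,0,0,0,0,0,0.18],[0,0,0,0,0,0,0.18],[0,0,0,0,0,0,0.18],[0,0,0,0,0,0,0.18]]]'
python3 - <<'E'
from rig import get_obs, camera
import cv2,pickle
import fit,numpy as np
v=np.array([ 0.6285,0.0427,0.0723]);o=get_obs();d=o['position'][:2]-v[:2];c,s=np.cos(v[2]),np.sin(v[2]);print('tcp rack',c*d[0]+s*d[1],-s*d[0]+c*d[1],o['tool_rot'])
b=camera('scene')['img'][180:300,245:405,::-1]
cv2.imwrite('pics/p3.png',cv2.resize(b,(800,600),interpolation=cv2.INTER_CUBIC))
E
```

```text
time: 14.1
position: [0.5151, 0.0068, 0.0163]
tool_rot: [0.999, 0.04, -0.002, -0.0]
ft_force: [-0.9, -0.2, -0.6]
grip_width: 0.0157
grip_force: 0.0
time: 14.72
position: [0.547, 0.0096, 0.0186]
tool_rot: [0.999, 0.039, 0.0, 0.0]
ft_force: [-0.6, -0.1, 0.9]
grip_width: 0.0159
grip_force: 0.4
time: 15.35
position: [0.5583, 0.0105, 0.0179]
tool_rot: [0.999, 0.039, -0.0, -0.0]
ft_force: [-1.0, -0.1, 0.2]
grip_width: 0.0159
grip_force: 0.0
tcp rack -0.07232802416262069 -0.027038594769380305 [ 9.99239440e-01  3.89938247e-02 -1.50379820e-04 -3.71310025e-05]
```

View pics/p3.png

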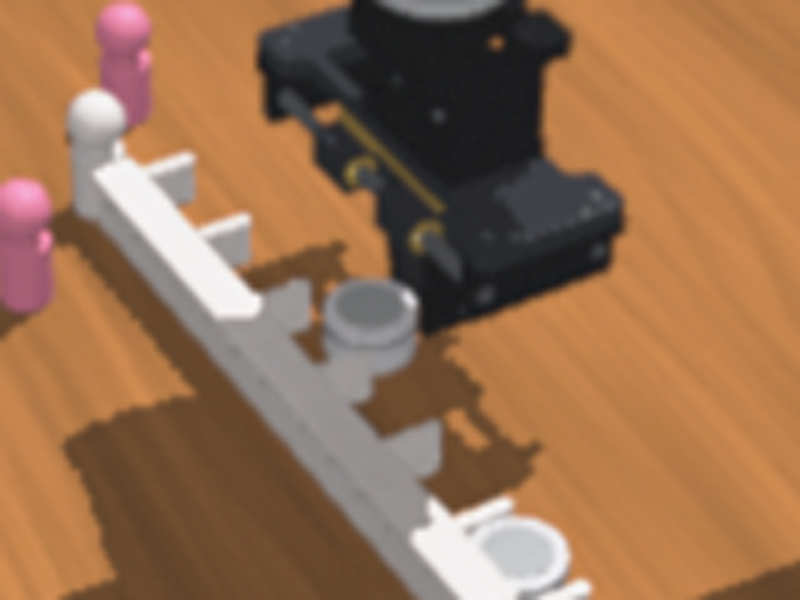

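Tin top is at (370,305), midway between the tips of the second and third inner dividers at (308,285) and (370,360), so it is aligned with bay 3. Continue.

```bash
python3 -m pendant '[[[0.005,0,0,0,0,0,0.18],[0.005,0,0,0,0,0,0.18],[0.005,0,0,0,0,0,0.18],[0.004,0,0,0,0,0,0.18],[0,0,0,0,0,0,0.18]]]'
python3 -m pendant '[[[0.003,0,0,0,0,0,0.18],[0.002,0,0,0,0,0,0.18],[0.002,0,0,0,0,0,0.18],[0.002,0,0,0,0,0,0.18],[0,0,0,0,0,0,0.18]]]'
```

```text
time: 16.02
position: [0.5781, 0.012, 0.0181]
tool_rot: [0.999, 0.039, 0.0, 0.0]
ft_force: [0.1, 0.7, 0.9]
grip_width: 0.0159
grip_force: 0.0
time: 16.65
position: [0.5868, 0.0126, 0.0181]
tool_rot: [0.999, 0.039, 0.0, 0.0]
ft_force: [-0.5, -0.3, -0.7]
grip_width: 0.0158
grip_force: 0.0
```

```bash
python3 -m pendant '[[[0.001,0,0,0,0,0,0.18],[0.001,0,0,0,0,0,0.18],[0.001,0,0,0,0,0,0.18],[0,0,0,0,0,0,0.18],[0,0,0,0,0,0,0.18]]]'
python3 - <<'E'
from rig import get_obs, camera
import cv2
b=camera('scene')['img'][180:300,245:405,::-1]
cv2.imwrite('pics/p4.png',cv2.resize(b,(800,600),interpolation=cv2.INTER_CUBIC))
E
```

```text
time: 17.27
position: [0.5895, 0.0129, 0.0181]
tool_rot: [0.999, 0.039, 0.0, 0.0]
ft_force: [-0.5, 0.2, -0.2]
grip_width: 0.0157
grip_force: 0.0
```

View pics/p4.png

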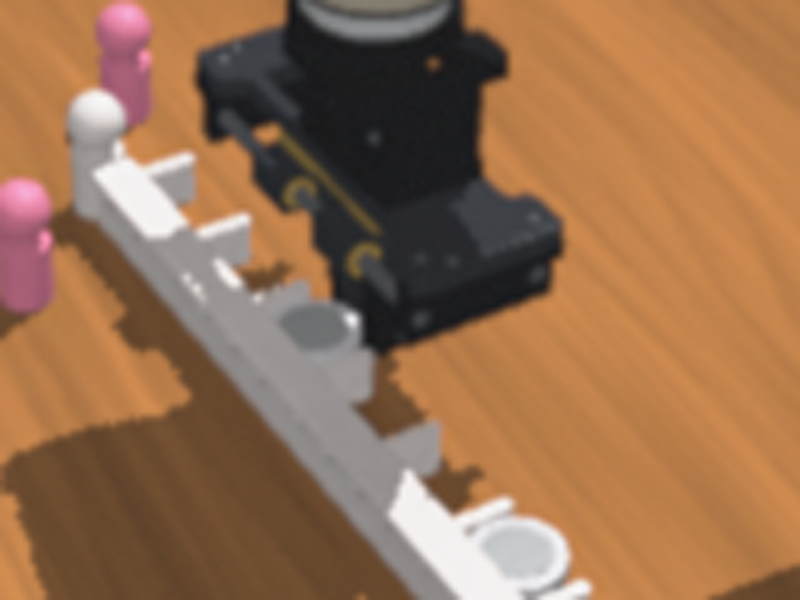

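The tin is in the third bay, top at (318,327), offset from its divider tips almost like the spare tin's at (523,552). Push on gently until force shows.

```bash
python3 -m pendant '[[[0.001,0,0,0,0,0,0.18],[0.001,0,0,0,0,0,0.18],[0,0,0,0,0,0,0.18],[0,0,0,0,0,0,0.18],[0,0,0,0,0,0,0.18]]]'
python3 -m pendant '[[[0.001,0,0,0,0,0,0.18],[0.001,0,0,0,0,0,0.18],[0,0,0,0,0,0,0.18],[0,0,0,0,0,0,0.18],[0,0,0,0,0,0,0.18]]]'
```

```text
time: 17.95
position: [0.5906, 0.0131, 0.0179]
tool_rot: [0.999, 0.039, -0.001, -0.0]
ft_force: [-3.6, -1.4, 2.0]
grip_width: 0.0158
grip_force: 1.7
time: 18.58
position: [0.5908, 0.0132, 0.0179]
tool_rot: [0.999, 0.039, -0.003, -0.0]
ft_force: [-6.4, -1.4, 5.4]
grip_width: 0.0159
grip_force: 3.4
```

Resistance comes at rack x ≈ -40 mm, the predicted home position. Back off and check.

```bash
python3 -m pendant '[[[-0.005,0,0,0,0,0,0.18],[-0.02,0,0,0,0,0,0.18],[-0.03,0,0,0,0,0,0.18],[-0.02,0,-0.04,0,0,0,0.18],[0,0,-0.05,0,0,0,0.18]]]'
python3 -m pendant '[[[-0.03,0,-0.03,0,0,0,0.18],[0,0,-0.03,0,0,0,0.18],[0,0,0,0,0,0,0.18],[0,0,0,0,0,0,0.18],[0,0,0,0,0,0,0.18]]]'
python3 - <<'E'
from rig import get_obs, camera
import cv2
b=camera('scene')['img'][180:300,245:405,::-1]
cv2.imwrite('pics/p5.png',cv2.resize(b,(800,600),interpolation=cv2.INTER_CUBIC))
E
```

```text
time: 19.2
position: [0.5173, 0.0076, 0.1079]
tool_rot: [0.999, 0.039, -0.001, -0.0]
ft_force: [1.5, -0.9, -0.1]
grip_width: 0.0157
grip_force: 0.0
time: 19.82
position: [0.4885, 0.0051, 0.167]
tool_rot: [0.999, 0.039, -0.001, -0.0]
ft_force: [-0.3, -0.2, -0.2]
grip_width: 0.0158
grip_force: 0.0
```

View pics/p5.png

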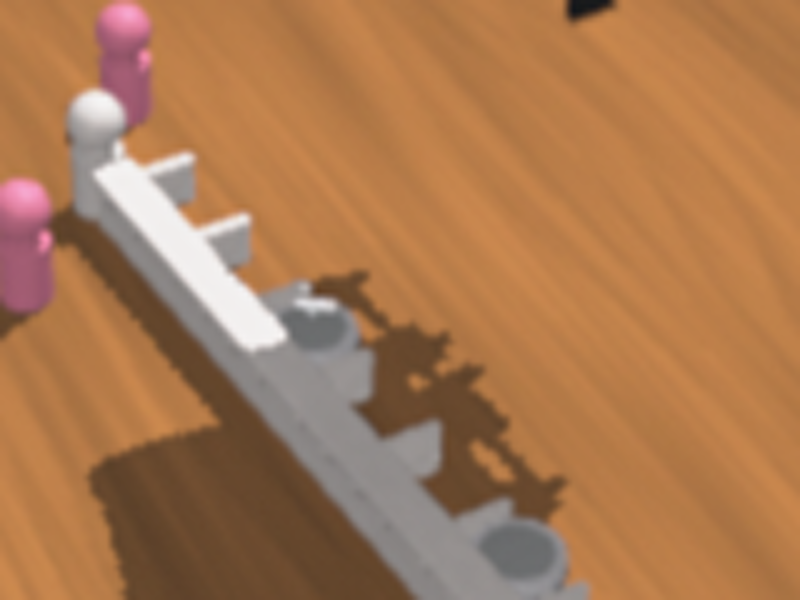

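The tin stands flat at (318,328) in the third bay from the white ball post, seated like the spare tin at (520,550). The gripper is clear.

```bash
python3 -c "
from rig import hand_in;print(hand_in())"
```

```text
the job is handed in; nothing more can be done
None
```

I touched the rail behind bays one, two and three in order, then pushed the loose tin fully home into the third bay, and handed the job in at about 20 s; no verdict was returned.

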